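Rack the finishing bottles by size

TASK

Put the four finishing bottles away in the wooden bottle rack in order of size: the small blue dropper bottle in the smallest hole, then the smaller of the two black-capped white bottles, the amber bottle, and the bigger black-capped white bottle in the largest hole, each standing upright and right down on the floor of its hole. Keep the bottles upright all the time and leave the orange-capped glue bottle standing where it is.

Things in the scene. Friction and masses are not known exactly. Their poses are not given: they have to be found in the camera images.
- stain_bottle: Small dark-blue glass dropper bottle with a white paper band and black dropper; the smallest of the four. Round body 32 mm in diameter, straight from 0 to 52 mm; collar 20 mm wide and bulb above, 90 mm tall overall; about 0.09 kg. Origin: centre of its underside; z up along the bottle's axis; yaw has no meaning.
- oil_bottle: The smaller of the two white bottles with black caps; second smallest. Round body 40 mm in diameter, straight to 50 mm and rounded in to 72 mm; cap 19 mm wide, 93 mm tall overall; about 0.09 kg. Origin: centre of its underside; z up along the bottle's axis; yaw has no meaning.
- shellac_bottle: Amber-brown bottle with black spout cap; third in size. Round body 46 mm in diameter, straight to 57 mm and rounded in to 82 mm; cap 22 mm wide, 106 mm tall overall; about 0.13 kg. Origin: centre of its underside; z up along the bottle's axis; yaw has no meaning.
- alcohol_bottle: The bigger of the two white bottles with black caps, the largest of the four. Round body 54 mm in diameter, straight to 62 mm and rounded in to 90 mm; cap 25 mm wide, 116 mm tall overall; about 0.11 kg. Origin: centre of its underside; z up along the bottle's axis; yaw has no meaning.
- well_40: Pale end block, first (smallest hole) in the bottle rack's row; round blind hole 40 mm wide in its top, 16 mm deep, rim bevelled 4 mm. Origin: on the hole's axis, 6 mm above the bench; hole floor 8 mm and rack top 24 mm above the origin. z up, y along the row from smallest to largest hole, x across the row. Fixed. Block 86 mm across the row. A dark end cheek, 58 mm above the bench, begins 28 mm outward of the hole's centre.
- well_48: Mid-brown block, second in the bottle rack's row; round blind hole 48 mm wide in its top, 16 mm deep, rim bevelled 4 mm. Origin: on the hole's axis, 6 mm above the bench; hole floor 8 mm and rack top 24 mm above the origin. z up, y along the row from smallest to largest hole, x across the row. Fixed. Block 86 mm across the row. 60 mm from the first hole.
- well_54: Pale block, third in the bottle rack's row; round blind hole 54 mm wide in its top, 16 mm deep, rim bevelled 4 mm. Origin: on the hole's axis, 6 mm above the bench; hole floor 8 mm and rack top 24 mm above the origin. z up, y along the row from smallest to largest hole, x across the row. Fixed. Block 86 mm across the row. 67 mm from the second hole.
- well_62: Mid-brown end block, fourth (largest hole) in the bottle rack's row; round blind hole 62 mm wide in its top, 16 mm deep, rim bevelled 4 mm. Origin: on the hole's axis, 6 mm above the bench; hole floor 8 mm and rack top 24 mm above the origin. z up, y along the row from smallest to largest hole, x across the row. Fixed. Block 86 mm across the row. 74 mm from the third hole; an end cheek begins 39 mm outward.
- glue_bottle: White glue bottle with a pointed orange cap, standing among the others; it does not belong in the rack and stays where it is. (Fixed at the back of the bench, beyond 0.7 m ahead of the robot: an open carton with a raised flap, to 0.35 m high, and a pot of brushes; swing past in front of them.) 47 mm wide, 130 mm tall. Origin: centre of its underside.

How it is judged (in metres and radians):
At the end, for the whole second after the job is handed in: Each of the four bottles stands in its own hole, smallest bottle in the smallest hole up to the largest in the largest: within 8 mm of the hole's axis, its underside within 4 mm of the hole's floor, within 0.1 rad of upright, released and at rest; the glue bottle is within 30 mm of where it stood (horizontal distance between stain_bottle and well_40 below 0.008 m and z of stain_bottle in the frame of well_40 between 0.004 and 0.012 m and angle between each of stain_bottle, oil_bottle, shellac_bottle, alcohol_bottle's own z axis and vertical below 0.1 rad and linear speed of each of stain_bottle, oil_bottle, shellac_bottle, alcohol_bottle below 0.02 m/s and angular speed of each of stain_bottle, oil_bottle, shellac_bottle, alcohol_bottle below 0.2 rad/s and horizontal distance between oil_bottle and well_48 below 0.008 m and z of oil_bottle in the frame of well_48 between 0.004 and 0.012 m and horizontal distance between shellac_bottle and well_54 below 0.008 m and z of shellac_bottle in the frame of well_54 between 0.004 and 0.012 m and horizontal distance between alcohol_bottle and well_62 below 0.008 m and z of alcohol_bottle in the frame of well_62 between 0.004 and 0.012 m and distance of glue_bottle from where it was at the start of the episode below 0.03 m); the robot touches nothing.
It fails at once if a bottle is tipped over (more than 0.6 rad from upright) (angle between any of stain_bottle, oil_bottle, shellac_bottle, alcohol_bottle, glue_bottle's own z axis and vertical above 0.6 rad).
It fails at once if the glue bottle is shifted (more than 30 mm from where it stood) (distance of glue_bottle from where it was at the start of the episode above 0.03 m).
It also fails if it takes over 112 s, if anything falls off the work surface, if the arm or the gripper's body presses on something with over 40 N, if the wrist force passes 120 N, or if a joint passes its speed limit or range.

ROBOT

A 6-joint arm with a two-finger parallel gripper is mounted at the origin on a cart in front of the work surface, level with it; the furniture and walls round the work are solid. World frame = base frame: x ahead of the robot, y to its left, z up, the work surface at z = 0. Lengths are in m, angles in degrees, forces in N, time in s.
With the tool pointing down it reaches from about 0.3 to 0.75 m from the base axis. Payload 8.5 kg.
Tool frame: the origin (TCP) lies midway between the tips of the shut fingers; the grasp point (between the pads) lies 19 mm behind it; z points along the fingers, y is the line along which they close (so a half turn about z gives the same grasp; the last joint's range is limited). The gripper opens to 88 mm and grips with 3 to 60 N. Pads are 18 mm wide; open, the fingers measure 123 mm over their backs; the gripper's body (75 mm by 187 mm) begins 45 mm behind the grasp point.
Start: joints at [54.528, 21.807, 74.336, -0, 83.858, -12.336], TCP at [0.216, 0.506, 0.239] pointing down, gripper open.
Joint ranges: [-178.18, 178.18], [-50.72, 133.34], [12.68, 142.11], [-81.47, 261.47], [9.98, 163.14], [-165.26, 165.26]. Speed limits (degrees/s): [136.94, 136.94, 180, 180, 180, 180].

INTERFACE

Orientations are given as a 3x3 rotation matrix whose columns are the frame's x, y, z axes.
In Python, from station import readout, viewer, order gives the robot as it stands.
- The arm moves only by the tool step_arm, never from a script. Its argument "commands" is a list of rows, each an object with "linear": the shift along the tool's x, y, z in mm, a list of three; "dr": the turn, a rotation vector about the tool's x, y, z in degrees, a list of three; "hand": the closure, from 0 (fully open) to 1 (shut). In form: [{"linear": [dx, dy, dz], "dr": [rx, ry, rz], "hand": hand}, ...]. A call has 1 to 8 rows; each row shifts and turns the commanded pose from where the row before left it, along the tool's axes as they then stand; what a row does not reach is not made up. A row lasts 1/12 s, in which the tool goes at most 41.7 mm and 7.16 degrees, less where a joint would pass 70% of its speed; a pose out of reach is approached as far as the arm can. A call with a gripper value outside its range is refused whole. The fingers move at their own pace and stop on an object; "newtons" is the grip in N (left out, the last holds). Time passes only in rows, so rows that do not move let the fingers close. It gives the time, the measured TCP pose, the force, the opening and the grip force at its end, in the units of the state.
- readout.get_obs(): the state, without advancing time (a new reading comes with each control period).
- viewer.camera(name): name is "scene" or "top" or "wrist"; returns a dict with "img" (420x560x3 uint8, red, green, blue), "mtx" (3x3 intrinsics, pixels), "position" and "rotation" of the camera in the world; the wrist camera has in their place "T_tool_cam" (4x4, takes a point from camera to tool coordinates, whose origin is the TCP and whose axes are the flange's). Camera axes: x right, y down, z forward; pixel columns grow to the right and rows downward; lengths in m; the calibration is good to about 2 mm. The wrist camera is an equidistant fisheye: a pixel r from the principal point sees the ray r / f radians off the axis. A picture is of the moment at which its call begins: read the wrist's pose just before it. There is no depth.
- order.job_done(): hands the job in; it is judged then, once.
The state is a dict: "time_s": time; "joint_pos": joint angles; "qvel": joint speeds; "joint_efforts": joint torques, N m; "position": TCP position; "orientation": TCP orientation; "contact_force": force on the tool from outside, world axes, zero at the start; "torque": the same for the moment, N m; "grip_width": opening from 0.0 (shut) to 1.0 (fully open); "grip_force": force on a finger pad.
Only numpy, scipy, OpenCV 4.12 (cv2) and the standard library are available. Lean on these libraries where they do the work, as an engineer would, in place of code of your own. Each camera call takes 0.05 s, during which the arm holds its last target. There are 200 camera calls.

## Working session

There is one attempt and no reset: what is moved stays moved. The work goes in short steps, Python scripts to look and compute and a tool call to move; the robot and the scene stay as the last step left them, time stands still between calls to the robot, and variables do not carry over. Pictures are saved under pics/ and viewed, at most 14 in all, crops included, and the job is handed in when it is done.

Besides the shell and the picture viewer there is one more tool, called as name(argument=value, ...), one argument or row to a line, values as JSON. step_arm: Moves the arm, as the interface text tells. Its arguments: {"type":"object","properties":{"commands":{"type":"array","items":{"type":"object","properties":{"linear":{"type":"array","items":{"type":"number"}},"dr":{"type":"array","items":{"type":"number"}},"hand":{"type":"number"}}}},"newtons":{"type":"number"}},"required":["commands"]}

```bash
mkdir -p pics; ls; python3 - <<'E'
from station import readout, viewer
import cv2,numpy as np
o=readout.get_obs()
print(o)
for n in ("scene","top"):
    c=viewer.camera(n); cv2.imwrite(f"pics/{n}0.png",cv2.resize(c["img"][:,:,::-1],(800,600),interpolation=cv2.INTER_CUBIC)); print(n,c["mtx"],c["position"],c["rotation"])
    np.savez(n+".npz",**c)
E
```

```text
pics
{'time_s': 0.0, 'joint_pos': array([ 5.45290854e+01,  2.18420716e+01,  7.43836897e+01, -1.08528982e-03,
        8.38586332e+01, -1.23350683e+01]), 'qvel': array([ 0.0061675 ,  0.00652152,  0.06703076, -0.0314438 , -0.03009385,
        0.04899353]), 'joint_efforts': array([ 1.14961622e-03, -4.37934673e+01, -2.24557918e+01,  7.13239121e-02,
        3.52956983e-02, -1.20615355e-04]), 'position': array([0.21593809, 0.50553632, 0.2381339 ]), 'orientation': array([[-9.19576535e-01,  3.92910031e-01, -8.39406771e-04],
       [ 3.92910816e-01,  9.19575786e-01, -1.21052420e-03],
       [ 2.96271042e-04, -1.44298164e-03, -9.99998915e-01]]), 'contact_force': array([-0.11271112, -0.14738777, -0.70460582]), 'torque': array([-0.02310337, -0.02914695, -0.02383661]), 'grip_force': 0.0, 'grip_width': 0.9969292356422048}
scene [[415.22798898   0.         281.56679501]
 [  0.         415.22798898 207.50075545]
 [  0.           0.           1.        ]] [-0.03118149 -0.74388768  0.52268804] [[ 0.79460581 -0.27447895  0.54153754]
 [-0.60705362 -0.37293856  0.70171414]
 [ 0.00935447 -0.88632846 -0.46296259]]
top [[414.46354601   0.         272.44385736]
 [  0.         414.46354601 210.49648288]
 [  0.           0.           1.        ]] [ 0.41571971 -0.00635124  1.00900989] [[-0.01275327 -0.99508701  0.09817946]
 [-0.99991249  0.01234612 -0.00475343]
 [ 0.00351794 -0.09823149 -0.99515737]]
```

View pics/top0.png

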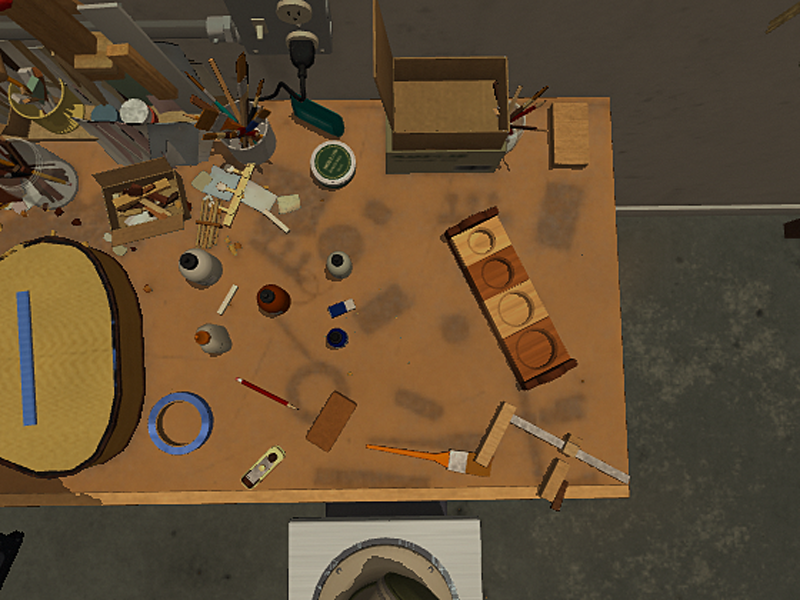

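View pics/scene0.png

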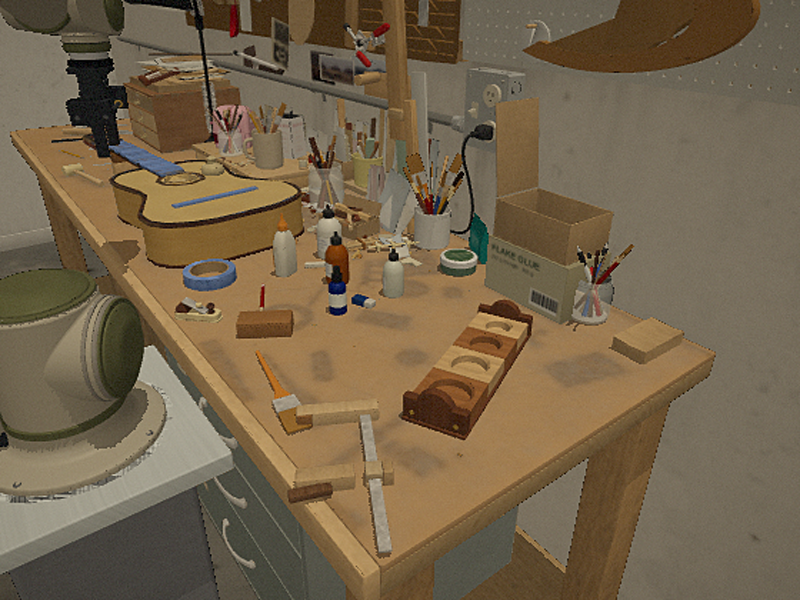

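Top view: alcohol (190,262), oil (338,262), shellac (268,299), stain (337,338), glue (207,338); the rack runs from (482,240) to (536,350). An enlarged crop gives finer pixels.

```bash
python3 - <<'E'
import cv2,numpy as np
c=np.load("top.npz")["img"][:,:,::-1]
a=cv2.resize(c[165:255,120:255],None,fx=5.9,fy=5.9,interpolation=cv2.INTER_CUBIC)
b=cv2.resize(c[140:280,305:410],None,fx=4.2,fy=4.2,interpolation=cv2.INTER_CUBIC)
cv2.imwrite("pics/a.png",a);cv2.imwrite("pics/b.png",b);print(a.shape,b.shape)
E
```

```text
(531, 796, 3) (588, 441, 3)
```

View pics/a.png

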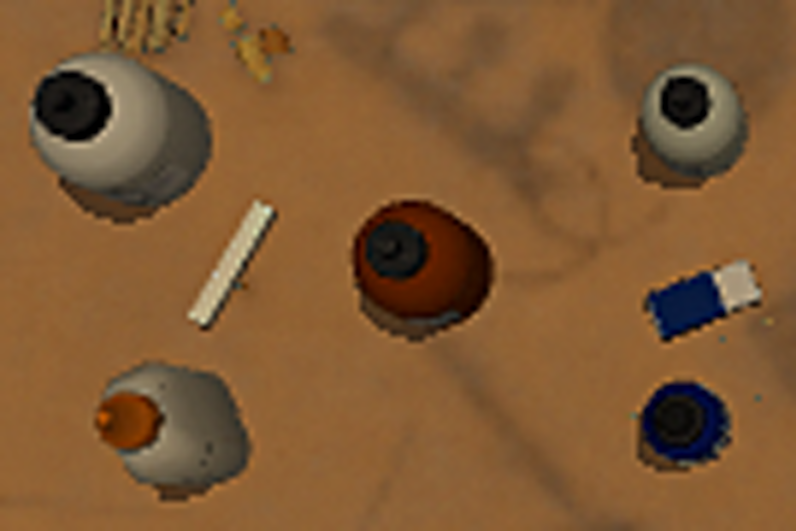

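View pics/b.png

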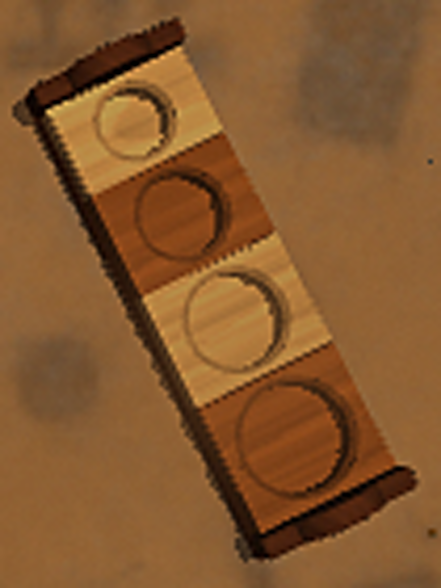

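Caps in crop: alcohol (71,103), oil (685,101), shellac (396,248), stain (682,420), glue body (175,430). Hole rims: (136,121), (183,216), (236,320), (296,438).

```bash
cat > h.py <<'E'
import numpy as np
def ray(c,u,v,z):
    d=c["rotation"]@np.linalg.inv(c["mtx"])@np.array([u,v,1.]);p=np.array(c["position"])
    return (p+d*(z-p[2])/d[2])[:2]
def proj(c,P):
    q=c["mtx"]@(c["rotation"].T@(np.array(P)-c["position"])); return q[:2]/q[2]
E
python3 - <<'E'
from h import *
c=np.load("top.npz");s=np.load("scene.npz")
for n,u,v,z in [("alc",71,103,.110),("oil",685,101,.089),("she",396,248,.100),("sta",682,420,.085),("glue tip",108,420,.125)]:
    p=ray(c,120+(u+.5)/5.9-.5,165+(v+.5)/5.9-.5,z);print(n,p.round(4),"r",np.hypot(*p).round(3),"scene px cap/base",(proj(s,[*p,z])*800/560).round(),(proj(s,[*p,0])*800/560).round())
H=np.array([ray(c,305+(u+.5)/4.2-.5,140+(v+.5)/4.2-.5,.03) for u,v in [(136,121),(183,216),(236,320),(296,438)]])
t=np.array([0,60,127,201])/1000
k=np.array([np.polyfit(t,H[:,i],1) for i in (0,1)]);d=k[:,0];print("scale",np.linalg.norm(d));d/=np.linalg.norm(d)
m=H.mean(0);F=m+np.outer(t-t.mean(),d)
print(H.round(4),F.round(4),d,np.degrees(np.arctan2(d[1],d[0])))
E
```

```text
alc [0.5709 0.2972] r 0.644 scene px cap/base [327. 207.] [330. 255.]
oil [0.5725 0.0709] r 0.577 scene px cap/base [392. 250.] [392. 293.]
she [0.5163 0.1782] r 0.546 scene px cap/base [335. 234.] [337. 281.]
sta [0.4514 0.0729] r 0.457 scene px cap/base [336. 268.] [338. 311.]
glue tip [0.4524 0.2764] r 0.53 scene px cap/base [280. 214.] [286. 272.]
scale 0.9956880290382215
[[ 0.6118 -0.1672]
 [ 0.5567 -0.1924]
 [ 0.497  -0.2205]
 [ 0.4302 -0.2519]] [[ 0.6118 -0.1669]
 [ 0.5574 -0.1923]
 [ 0.4967 -0.2207]
 [ 0.4297 -0.252 ]] [-0.90593533 -0.42341607] -154.9495527723465
```

step_arm(
  commands=[
    {"linear": [0, 0, -5], "dr": [0, 0, 7], "hand": 0},
    {"linear": [0, 0, -5], "dr": [0, 0, 7], "hand": 0},
    {"linear": [0, 0, -5], "dr": [0, 0, 7], "hand": 0},
    {"linear": [0, 0, -5], "dr": [0, 0, 7], "hand": 0},
    {"linear": [0, 0, -5], "dr": [0, 0, 7], "hand": 0},
    {"linear": [0, 0, -5], "dr": [0, 0, 7], "hand": 0},
    {"linear": [0, 0, -5], "dr": [0, 0, 7], "hand": 0},
    {"linear": [0, 0, 0], "dr": [0, 0, 7], "hand": 0},
  ],
  newtons=15,
)

```text
time_s: 0.77
position: [0.2162, 0.5059, 0.2743]
orientation: [[-0.183, 0.983, 0.0], [0.983, 0.183, 0.001], [0.001, 0.001, -1.0]]
contact_force: [-0.4, -0.3, 0.1]
grip_width: 1.003
grip_force: 0.0
```

step_arm(
  commands=[
    {"linear": [0, 0, 0], "dr": [0, 0, 7], "hand": 0},
    {"linear": [0, 0, 0], "dr": [0, 0, 7], "hand": 0},
    {"linear": [0, 0, 0], "dr": [0, 0, 7], "hand": 0},
    {"linear": [0, 0, 0], "dr": [0, 0, 7], "hand": 0},
    {"linear": [0, 0, 0], "dr": [0, 0, 7], "hand": 0},
    {"linear": [0, 0, 0], "dr": [0, 0, 7], "hand": 0},
    {"linear": [0, 0, 0], "dr": [0, 0, 7], "hand": 0},
    {"linear": [0, 0, 0], "dr": [0, 0, 7], "hand": 0},
  ],
)

```text
time_s: 1.43
position: [0.216, 0.5056, 0.2734]
orientation: [[0.713, 0.701, -0.0], [0.701, -0.713, -0.001], [-0.001, 0.0, -1.0]]
contact_force: [-1.1, 0.2, 0.8]
grip_width: 1.003
grip_force: 0.0
```

step_arm(
  commands=[
    {"linear": [0, 0, 0], "dr": [0, 0, 7], "hand": 0},
    {"linear": [0, 0, 0], "dr": [0, 0, 7], "hand": 0},
    {"linear": [0, 0, 0], "dr": [0, 0, 5.8], "hand": 0},
    {"linear": [0, 0, 0], "dr": [0, 0, 0], "hand": 0},
  ],
)

```text
time_s: 1.77
position: [0.216, 0.5056, 0.2734]
orientation: [[0.907, 0.42, -0.0], [0.42, -0.907, -0.001], [-0.001, 0.0, -1.0]]
contact_force: [-0.4, -0.4, -0.8]
grip_width: 0.999
grip_force: 0.0
```

```bash
cat >> h.py <<'E'
def go(x,y,z=None):
    from station import readout
    o=readout.get_obs();R=o["orientation"];d=np.array([x,y,o["position"][2] if z is None else z])-o["position"]
    print("t",round(o["time_s"],2),"pos",o["position"].round(4),"yaw",np.degrees(np.arctan2(R[1,1],R[0,1])).round(2),"tilt z",R[:,2].round(4),"delta mm",(R.T@d*1000).round(1))
E
python3 -c "
from h import go
go(.50,-.02,.30)"
```

```text
t 1.77 pos [0.216  0.5056 0.2734] yaw -65.14 tilt z [-5.e-04 -7.e-04 -1.e+00] delta mm [ 36.7 596.3 -26.4]
```

step_arm(
  commands=[
    {"linear": [2.3, 37.3, -4], "dr": [0, 0, 0], "hand": 0},
    {"linear": [2.3, 37.3, -4], "dr": [0, 0, 0], "hand": 0},
    {"linear": [2.3, 37.3, -4], "dr": [0, 0, 0], "hand": 0},
    {"linear": [2.3, 37.3, -4], "dr": [0, 0, 0], "hand": 0},
    {"linear": [2.3, 37.3, -4], "dr": [0, 0, 0], "hand": 0},
    {"linear": [2.3, 37.3, -4], "dr": [0, 0, 0], "hand": 0},
    {"linear": [2.3, 37.3, -2], "dr": [0, 0, 0], "hand": 0},
    {"linear": [2.3, 37.3, 0], "dr": [0, 0, 0], "hand": 0},
  ],
)

```text
time_s: 2.43
position: [0.3596, 0.2416, 0.3002]
orientation: [[0.904, 0.427, 0.001], [0.427, -0.904, 0.0], [0.001, 0.0, -1.0]]
contact_force: [0.6, 0.6, 0.2]
grip_width: 1.004
grip_force: 0.0
```

step_arm(
  commands=[
    {"linear": [2.3, 37.3, 0], "dr": [0, 0, 0], "hand": 0},
    {"linear": [2.3, 37.3, 0], "dr": [0, 0, 0], "hand": 0},
    {"linear": [2.3, 37.3, 0], "dr": [0, 0, 0], "hand": 0},
    {"linear": [2.3, 37.3, 0], "dr": [0, 0, 0], "hand": 0},
    {"linear": [2.3, 37.3, 0], "dr": [0, 0, 0], "hand": 0},
    {"linear": [2.3, 37.3, 0], "dr": [0, 0, 0], "hand": 0},
    {"linear": [2.3, 37.3, 0], "dr": [0, 0, 0], "hand": 0},
    {"linear": [0, 0, 0], "dr": [0, 0, 0], "hand": 0},
  ],
)

```text
time_s: 3.1
position: [0.4866, 0.0088, 0.2988]
orientation: [[0.906, 0.422, -0.001], [0.422, -0.906, -0.001], [-0.001, 0.001, -1.0]]
contact_force: [-0.3, -0.8, -1.2]
grip_width: 1.001
grip_force: 0.0
```

```bash
python3 - <<'E'
from h import go
import numpy as np,cv2
from station import readout,viewer
go(.4514,.0729)
o=readout.get_obs();c=viewer.camera("wrist")
np.savez("w1.npz",p=o["position"],R=o["orientation"],**c)
print(c["mtx"],c["T_tool_cam"])
cv2.imwrite("pics/w1.png",cv2.resize(c["img"][:,:,::-1],(800,600),interpolation=cv2.INTER_CUBIC))
E
```

```text
t 3.1 pos [0.4866 0.0088 0.2988] yaw -65.02 tilt z [-8.e-04 -1.e-03 -1.e+00] delta mm [ -4.8 -73.   -0. ]
[[325.1922621    0.         276.20836974]
 [  0.         325.1922621  215.39575975]
 [  0.           0.           1.        ]] [[-7.52854093e-04 -9.60185200e-01 -2.79363233e-01  7.33676922e-02]
 [ 9.99999104e-01 -1.03218358e-03  8.52775006e-04 -6.94270976e-04]
 [-1.10717608e-03 -2.79362340e-01  9.60185116e-01 -1.44186707e-01]
 [ 0.00000000e+00  0.00000000e+00  0.00000000e+00  1.00000000e+00]]
```

View pics/w1.png

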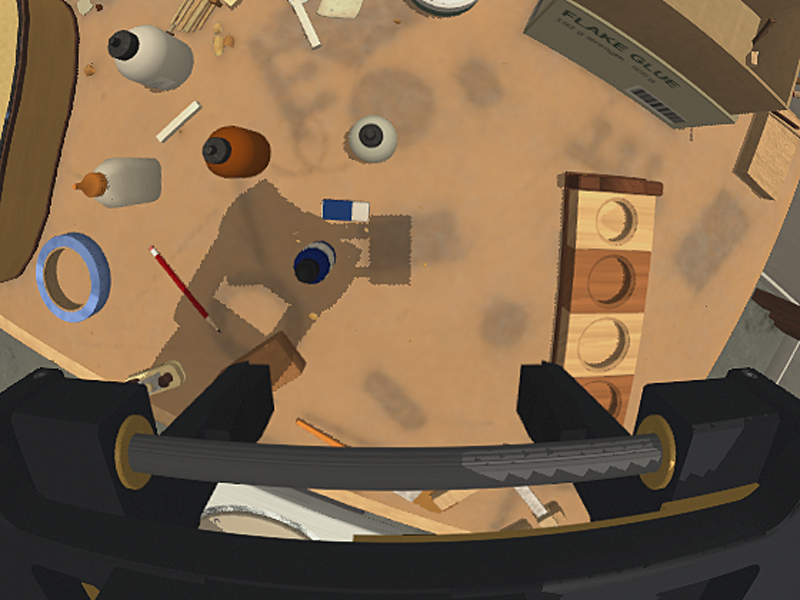

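Wrist view: stain bulb (309,271), oil cap (371,134), shellac cap (216,150), alcohol cap (122,44), hole rims (616,220), (611,279), (604,343).

```bash
cat >> h.py <<'E'
def wray(w,u,v,z):
    m=w["mtx"];q=np.array([u-m[0,2],v-m[1,2]])/m[0,0];r=np.linalg.norm(q)+1e-12
    d=np.array([*(q/r*np.sin(r)),np.cos(r)]);T=w["T_tool_cam"]
    d=w["R"]@T[:3,:3]@d;p=w["p"]+w["R"]@T[:3,3]
    return (p+d*(z-p[2])/d[2])[:2]
E
python3 - <<'E'
from h import *
w=np.load("w1.npz")
for n,u,v,z in [("sta",309,271,.085),("oil",371,134,.089),("she",216,150,.1),("alc",122,44,.110),("h1",616,220,.03),("h2",611,279,.03),("h3",604,343,.03)]:
    print(n,wray(w,(u+.5)*.7-.5,(v+.5)*.7-.5,z).round(4))
E
```

```text
sta [0.4574 0.0706]
oil [0.5748 0.0696]
she [0.5185 0.1739]
alc [0.5724 0.2894]
h1 [ 0.6128 -0.1664]
h2 [ 0.5601 -0.1911]
h3 [ 0.5    -0.2205]
```

step_arm(
  commands=[
    {"linear": [-1.2, -35.4, 10], "dr": [0, 0, 0], "hand": 0},
    {"linear": [-1.2, -35.4, 20], "dr": [0, 0, 0], "hand": 0},
    {"linear": [0, 0, 40], "dr": [0, 0, 0], "hand": 0},
    {"linear": [0, 0, 40], "dr": [0, 0, 0], "hand": 0},
    {"linear": [0, 0, 40], "dr": [0, 0, 0], "hand": 0},
    {"linear": [0, 0, 18], "dr": [0, 0, 0], "hand": 0},
    {"linear": [0, 0, 0], "dr": [0, 0, 0], "hand": 0},
  ],
)

```text
time_s: 3.73
position: [0.4496, 0.0778, 0.1286]
orientation: [[0.904, 0.427, -0.008], [0.427, -0.904, 0.001], [-0.007, -0.004, -1.0]]
contact_force: [0.3, 0.3, 1.0]
grip_width: 1.003
grip_force: 0.0
```

```bash
cat >> h.py <<'E'
def shot(name):
    import cv2
    from station import readout,viewer
    o=readout.get_obs();c=viewer.camera("wrist")
    np.savez(name+".npz",p=o["position"],R=o["orientation"],**c)
    cv2.imwrite(f"pics/{name}.png",cv2.resize(c["img"][:,:,::-1],(800,600),interpolation=cv2.INTER_CUBIC))
E
python3 -c "
from h import *
go(.4545,.072);shot('w2')"
```

```text
t 3.73 pos [0.4496 0.0778 0.1286] yaw -64.74 tilt z [-7.7e-03  9.0e-04 -1.0e+00] delta mm [ 2.   7.3 -0. ]
```

View pics/w2.png

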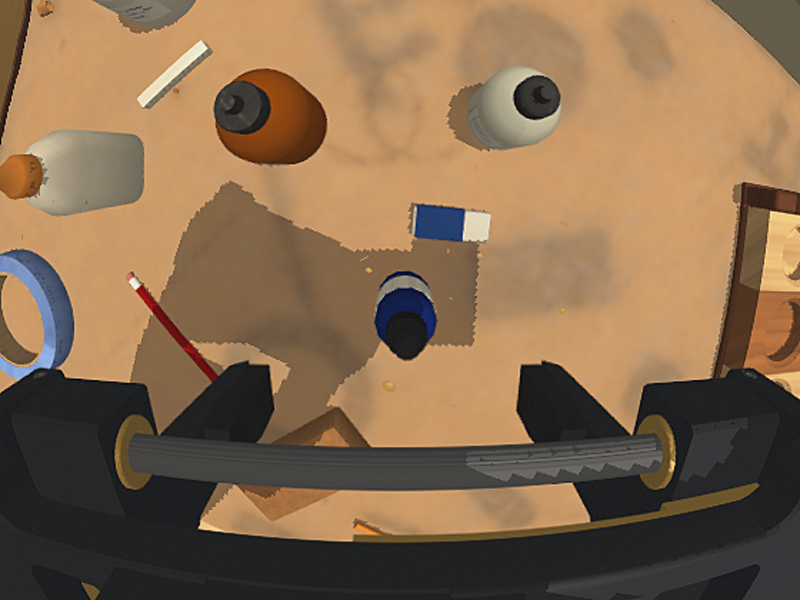

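Stain bottle body far base edge at (404,271), bulb centre (408,332); oil cap (538,97), shellac cap (242,107).

step_arm(
  commands=[
    {"linear": [0, 0, 0], "dr": [0, 0, 0], "hand": 0},
    {"linear": [0, 0, 0], "dr": [0, 0, 0], "hand": 0},
  ],
)

```text
time_s: 3.95
position: [0.453, 0.0769, 0.1335]
orientation: [[0.905, 0.425, 0.003], [0.425, -0.905, -0.0], [0.003, 0.002, -1.0]]
contact_force: [0.1, -0.3, -0.5]
grip_width: 1.0
grip_force: 0.0
```

```bash
python3 - <<'E'
from h import *
w=np.load("w2.npz")
f=lambda u,v,z:wray(w,(u+.5)*.7-.5,(v+.5)*.7-.5,z)
b=f(404,271,0)
print("sta base",(b-.016*np.array([.906,.423])).round(4),"bulb",f(409,337,.082).round(4))
print("oil",f(538,97,.088).round(4),"she",f(241,107,.099).round(4))
go(.4545,.072)
E
```

```text
sta base [0.4517 0.0738] bulb [0.4559 0.0747]
oil [0.571  0.0724] she [0.5168 0.1746]
t 3.95 pos [0.453  0.0769 0.1335] yaw -64.87 tilt z [ 3.3e-03 -2.0e-04 -1.0e+00] delta mm [-0.7  5.1  0. ]
```

step_arm(
  commands=[
    {"linear": [-1.4, 3.1, 30], "dr": [0, 0, 0], "hand": 0.3},
    {"linear": [0, 0, 35], "dr": [0, 0, 0], "hand": 0.3},
    {"linear": [0, 0, 27], "dr": [0, 0, 0], "hand": 0.3},
    {"linear": [0, 0, 12], "dr": [0, 0, 0], "hand": 0.3},
    {"linear": [0, 0, 0], "dr": [0, 0, 0], "hand": 0.3},
    {"linear": [0, 0, 0], "dr": [0, 0, 0], "hand": 0.3},
  ],
)

```text
time_s: 4.45
position: [0.453, 0.0733, 0.0287]
orientation: [[0.906, 0.424, 0.001], [0.424, -0.906, -0.0], [0.001, 0.001, -1.0]]
contact_force: [1.0, 0.2, 0.1]
grip_width: 0.699
grip_force: 0.0
```

step_arm(
  commands=[
    {"linear": [0, 0, 0], "dr": [0, 0, 0], "hand": 0.6},
    {"linear": [0, 0, 0], "dr": [0, 0, 0], "hand": 0.8},
    {"linear": [0, 0, 0], "dr": [0, 0, 0], "hand": 1},
    {"linear": [0, 0, 0], "dr": [0, 0, 0], "hand": 1},
    {"linear": [0, 0, 0], "dr": [0, 0, 0], "hand": 1},
    {"linear": [0, 0, 0], "dr": [0, 0, 0], "hand": 1},
    {"linear": [0, 0, 0], "dr": [0, 0, 0], "hand": 1},
  ],
)

```text
time_s: 5.03
position: [0.4525, 0.0733, 0.0282]
orientation: [[0.906, 0.424, 0.001], [0.424, -0.906, -0.0], [0.001, 0.0, -1.0]]
contact_force: [-1.3, 0.0, 6.9]
grip_width: 0.353
grip_force: 15.0
```

step_arm(
  commands=[
    {"linear": [0, 0, -15], "dr": [0, 0, 0], "hand": 1},
    {"linear": [0, 0, -30], "dr": [0, 0, 0], "hand": 1},
    {"linear": [3, 20, -35], "dr": [0, 0, 0], "hand": 1},
    {"linear": [5, 32, 0], "dr": [0, 0, 0], "hand": 1},
    {"linear": [5, 35, 0], "dr": [0, 0, 0], "hand": 1},
    {"linear": [5, 35, 0], "dr": [0, 0, 0], "hand": 1},
    {"linear": [5, 35, 0], "dr": [0, 0, 0], "hand": 1},
    {"linear": [5, 35, 0], "dr": [0, 0, 0], "hand": 1},
  ],
)

```text
time_s: 5.7
position: [0.5594, -0.0903, 0.1076]
orientation: [[0.906, 0.424, -0.0], [0.424, -0.906, 0.0], [-0.0, -0.0, -1.0]]
contact_force: [0.3, -0.5, -0.6]
grip_width: 0.358
grip_force: 15.0
```

step_arm(
  commands=[
    {"linear": [5, 35, 0], "dr": [0, 0, 0], "hand": 1},
    {"linear": [5, 30, 0], "dr": [0, 0, 0], "hand": 1},
    {"linear": [5, 28, 0], "dr": [0, 0, 0], "hand": 1},
    {"linear": [0, 0, 0], "dr": [0, 0, 0], "hand": 1},
    {"linear": [0, 0, 0], "dr": [0, 0, 0], "hand": 1},
    {"linear": [0, 0, 0], "dr": [0, 0, 0], "hand": 1},
  ],
)

```text
time_s: 6.2
position: [0.6113, -0.166, 0.1072]
orientation: [[0.906, 0.424, -0.001], [0.424, -0.906, 0.001], [-0.001, -0.001, -1.0]]
contact_force: [0.7, 0.2, -0.3]
grip_width: 0.353
grip_force: 15.0
```

```bash
python3 -c "
from h import *
go(.6123,-.1667);shot('w3')"
```

```text
t 6.2 pos [ 0.6113 -0.166   0.1072] yaw -64.93 tilt z [-1.4e-03  9.0e-04 -1.0e+00] delta mm [ 0.6  1.1 -0. ]
```

View pics/w3.png

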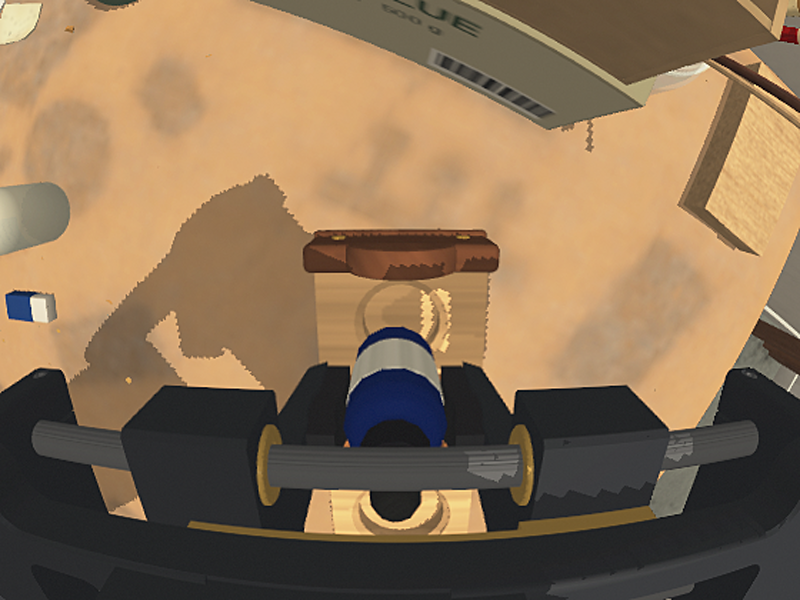

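Bottle upright in the grip; its bottom's far edge at (396,327), hole rim far edge (402,280), rack block edges at 316 and 488 (v 300).

```bash
cat >> h.py <<'E'
def offs(w,rim,rr,bot,rb,zb):
    f=lambda q,z:wray(w,(q[0]+.5)*.7-.5,(q[1]+.5)*.7-.5,z)
    ax=w["R"][:2,:2]
    h=f(rim,.03)-rr*ax[:,0];b=f(bot,zb)-rb*ax[:,0]
    print("hole",h.round(4),"bottle",b.round(4),"tcp",w["p"].round(4),"move mm in tool xy",((h-b)@ax*1000).round(1))
E
python3 -c "
from h import *
w=np.load('w3.npz')
offs(w,(402,280),.024,(396,327),.016,.079)"
```

```text
hole [ 0.6117 -0.169 ] bottle [ 0.6107 -0.1661] tcp [ 0.6113 -0.166   0.1072] move mm in tool xy [-0.3  3. ]
```

step_arm(
  commands=[
    {"linear": [0, 2.2, 15], "dr": [0, 0, 0], "hand": 1},
    {"linear": [0, 0, 20], "dr": [0, 0, 0], "hand": 1},
    {"linear": [0, 0, 12], "dr": [0, 0, 0], "hand": 1},
    {"linear": [0, 0, 6], "dr": [0, 0, 0], "hand": 1},
    {"linear": [0, 0, 5], "dr": [0, 0, 0], "hand": 1},
    {"linear": [0, 0, 4], "dr": [0, 0, 0], "hand": 1},
    {"linear": [0, 0, 2], "dr": [0, 0, 0], "hand": 1},
    {"linear": [0, 0, 0], "dr": [0, 0, 0], "hand": 1},
  ],
)

```text
time_s: 6.92
position: [0.6129, -0.1685, 0.0439]
orientation: [[0.906, 0.424, 0.0], [0.424, -0.906, -0.0], [0.0, 0.0, -1.0]]
contact_force: [-0.1, 0.5, -0.4]
grip_width: 0.356
grip_force: 15.0
```

step_arm(
  commands=[
    {"linear": [0, 0, 1.5], "dr": [0, 0, 0], "hand": 1},
    {"linear": [0, 0, 0], "dr": [0, 0, 0], "hand": 1},
    {"linear": [0, 0, 0], "dr": [0, 0, 0], "hand": 0.6},
    {"linear": [0, 0, 0], "dr": [0, 0, 0], "hand": 0.5},
    {"linear": [0, 0, 0], "dr": [0, 0, 0], "hand": 0.4},
    {"linear": [0, 0, 0], "dr": [0, 0, 0], "hand": 0.3},
    {"linear": [0, 0, 0], "dr": [0, 0, 0], "hand": 0.3},
  ],
)

```text
time_s: 7.5
position: [0.6129, -0.1687, 0.0424]
orientation: [[0.906, 0.424, 0.0], [0.424, -0.906, -0.0], [0.0, 0.0, -1.0]]
contact_force: [-0.5, 0.4, 0.6]
grip_width: 0.679
grip_force: 0.0
```

step_arm(
  commands=[
    {"linear": [0, 0, -10], "dr": [0, 0, 0], "hand": 0.3},
    {"linear": [0, 0, -20], "dr": [0, 0, 0], "hand": 0.3},
    {"linear": [0, 0, -40], "dr": [0, 0, 0], "hand": 0.2},
    {"linear": [0, 0, -40], "dr": [0, 0, 0], "hand": 0.1},
    {"linear": [0, 0, -15], "dr": [0, 0, 0], "hand": 0},
    {"linear": [0, 0, 0], "dr": [0, 0, 0], "hand": 0},
  ],
)

```text
time_s: 8.0
position: [0.6143, -0.1693, 0.1729]
orientation: [[0.906, 0.424, 0.008], [0.424, -0.906, -0.004], [0.006, 0.007, -1.0]]
contact_force: [-0.3, -0.6, -0.2]
grip_width: 0.983
grip_force: 0.0
```

```bash
python3 -c "
from h import *
go(.5725,.071);go(.6123,-.1667);shot('w4')"
```

```text
t 8.0 pos [ 0.6143 -0.1693  0.1729] yaw -64.93 tilt z [ 0.0083 -0.004  -1.    ] delta mm [  63.9 -235.3   -1.3]
t 8.0 pos [ 0.6143 -0.1693  0.1729] yaw -64.93 tilt z [ 0.0083 -0.004  -1.    ] delta mm [-0.7 -3.2 -0. ]
```

View pics/w4.png

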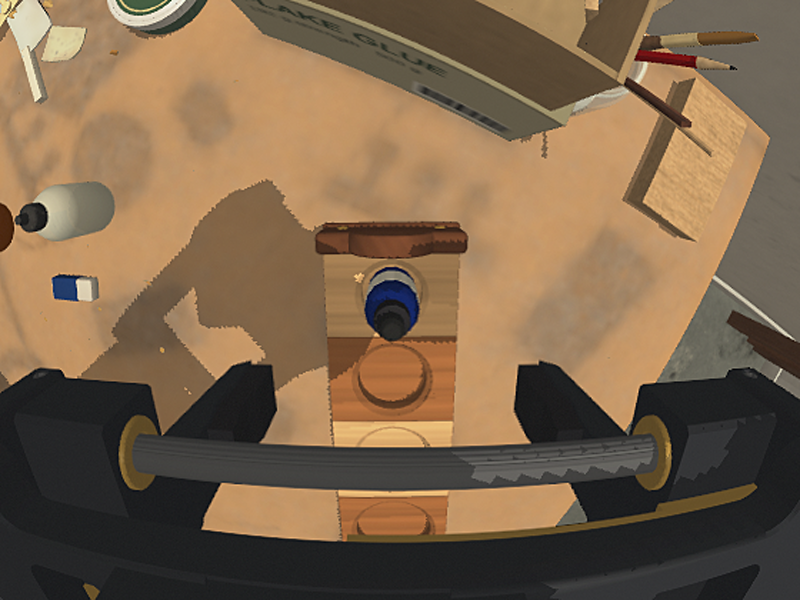

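The stain bottle stands in hole 1; hole 2's rim centre is at (394,377). Next, oil.

step_arm(
  commands=[
    {"linear": [5, -18, 0], "dr": [0, 0, 0], "hand": 0},
    {"linear": [9, -33, 0], "dr": [0, 0, 0], "hand": 0},
    {"linear": [10, -37, 0], "dr": [0, 0, 0], "hand": 0},
    {"linear": [10, -37, 0], "dr": [0, 0, 0], "hand": 0},
    {"linear": [10, -37, 0], "dr": [0, 0, 0], "hand": 0},
    {"linear": [10, -36, 0], "dr": [0, 0, 0], "hand": 0},
    {"linear": [7, -24, 0], "dr": [0, 0, 0], "hand": 0},
    {"linear": [4, -12.3, 0], "dr": [0, 0, 0], "hand": 0},
  ],
)

```text
time_s: 8.72
position: [0.5705, 0.0749, 0.1659]
orientation: [[0.904, 0.427, -0.003], [0.427, -0.904, 0.001], [-0.003, -0.002, -1.0]]
contact_force: [-0.3, -0.1, 0.3]
grip_width: 0.998
grip_force: 0.0
```

step_arm(
  commands=[
    {"linear": [0, 0, 20], "dr": [0, 0, 0], "hand": 0},
    {"linear": [0, 0, 15], "dr": [0, 0, 0], "hand": 0},
    {"linear": [0, 0, 0], "dr": [0, 0, 0], "hand": 0},
    {"linear": [0, 0, 0], "dr": [0, 0, 0], "hand": 0},
  ],
)

```text
time_s: 9.05
position: [0.5719, 0.0709, 0.1313]
orientation: [[0.906, 0.423, -0.003], [0.423, -0.906, 0.0], [-0.003, -0.001, -1.0]]
contact_force: [0.8, 0.3, 0.0]
grip_width: 1.002
grip_force: 0.0
```

```bash
python3 -c "
from h import *
go(.5725,.071);shot('w5')"
```

```text
t 9.05 pos [0.5719 0.0709 0.1313] yaw -64.96 tilt z [-2.9e-03  1.0e-04 -1.0e+00] delta mm [ 0.5  0.2 -0. ]
```

View pics/w5.png

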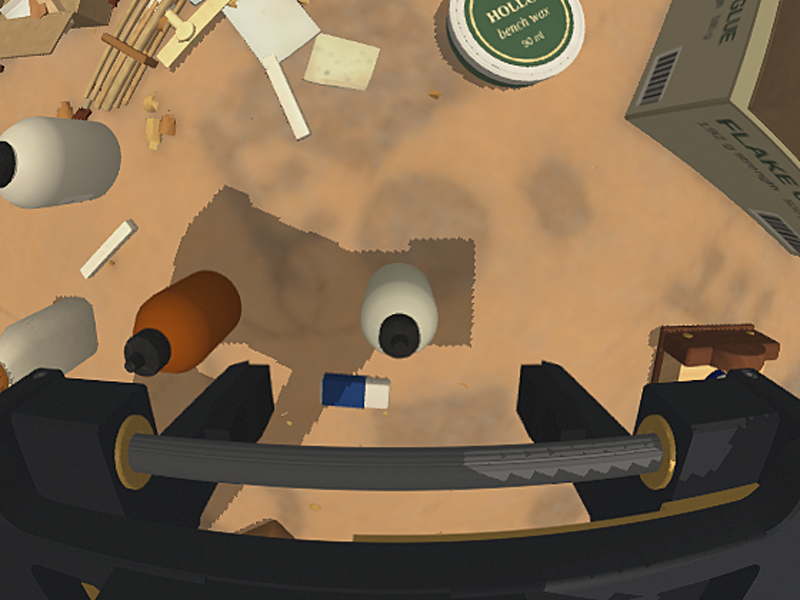

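Oil: base far edge (399,263), cap (399,334).

```bash
python3 - <<'E'
from h import *
w=np.load("w5.npz")
f=lambda u,v,z:wray(w,(u+.5)*.7-.5,(v+.5)*.7-.5,z)
print("oil base",(f(399,263,0)-.02*w["R"][:2,0]).round(4),"cap",f(399,334,.087).round(4))
w=np.load("w4.npz")
f=lambda u,v,z:wray(w,(u+.5)*.7-.5,(v+.5)*.7-.5,z)
print("hole2",f(394,376.5,.03).round(4),"stain base z .014+band? cap",f(392,323,.098).round(4))
E
```

```text
oil base [0.5737 0.0696] cap [0.5786 0.0727]
hole2 [ 0.5622 -0.1937] stain base z .014+band? cap [ 0.6158 -0.1671]
```

step_arm(
  commands=[
    {"linear": [1.7, 0.8, 25], "dr": [0, 0, 0], "hand": 0.1},
    {"linear": [0, 0, 35], "dr": [0, 0, 0], "hand": 0.2},
    {"linear": [0, 0, 27], "dr": [0, 0, 0], "hand": 0.2},
    {"linear": [0, 0, 12.5], "dr": [0, 0, 0], "hand": 0.3},
    {"linear": [0, 0, 0], "dr": [0, 0, 0], "hand": 0.3},
    {"linear": [0, 0, 0], "dr": [0, 0, 0], "hand": 0.4},
  ],
)

```text
time_s: 9.6
position: [0.5749, 0.0708, 0.0334]
orientation: [[0.906, 0.423, 0.001], [0.423, -0.906, -0.0], [0.0, 0.0, -1.0]]
contact_force: [0.1, 0.1, 0.5]
grip_width: 0.648
grip_force: 0.0
```

step_arm(
  commands=[
    {"linear": [0, 0, 0], "dr": [0, 0, 0], "hand": 0.5},
    {"linear": [0, 0, 0], "dr": [0, 0, 0], "hand": 0.7},
    {"linear": [0, 0, 0], "dr": [0, 0, 0], "hand": 1},
    {"linear": [0, 0, 0], "dr": [0, 0, 0], "hand": 1},
    {"linear": [0, 0, 0], "dr": [0, 0, 0], "hand": 1},
    {"linear": [0, 0, 0], "dr": [0, 0, 0], "hand": 1},
    {"linear": [0, 0, 0], "dr": [0, 0, 0], "hand": 1},
  ],
)

```text
time_s: 10.18
position: [0.5751, 0.071, 0.0341]
orientation: [[0.906, 0.424, 0.003], [0.424, -0.906, -0.0], [0.002, 0.001, -1.0]]
contact_force: [-0.5, -0.3, 6.0]
grip_width: 0.437
grip_force: 15.0
```

step_arm(
  commands=[
    {"linear": [0, 0, -15], "dr": [0, 0, 0], "hand": 1},
    {"linear": [0, 0, -30], "dr": [0, 0, 0], "hand": 1},
    {"linear": [-9, 16, -33], "dr": [0, 0, 0], "hand": 1},
    {"linear": [-16, 30, 0], "dr": [0, 0, 0], "hand": 1},
    {"linear": [-17, 32, 0], "dr": [0, 0, 0], "hand": 1},
    {"linear": [-17, 32, 0], "dr": [0, 0, 0], "hand": 1},
    {"linear": [-17, 32, 0], "dr": [0, 0, 0], "hand": 1},
    {"linear": [-17, 32, 0], "dr": [0, 0, 0], "hand": 1},
  ],
)

```text
time_s: 10.85
position: [0.5635, -0.1275, 0.1112]
orientation: [[0.906, 0.424, 0.0], [0.424, -0.906, -0.0], [0.0, 0.0, -1.0]]
contact_force: [1.2, 0.2, -1.5]
grip_width: 0.438
grip_force: 15.0
```

step_arm(
  commands=[
    {"linear": [-16, 30, 0], "dr": [0, 0, 0], "hand": 1},
    {"linear": [-12, 20, 0], "dr": [0, 0, 0], "hand": 1},
    {"linear": [-5.4, 8.4, 0], "dr": [0, 0, 0], "hand": 1},
    {"linear": [0, 0, 0], "dr": [0, 0, 0], "hand": 1},
    {"linear": [0, 0, 0], "dr": [0, 0, 0], "hand": 1},
    {"linear": [0, 0, 0], "dr": [0, 0, 0], "hand": 1},
  ],
)

```text
time_s: 11.35
position: [0.5584, -0.1914, 0.1108]
orientation: [[0.905, 0.425, -0.0], [0.425, -0.905, 0.001], [-0.0, -0.001, -1.0]]
contact_force: [0.2, 0.3, -0.2]
grip_width: 0.437
grip_force: 15.0
```

```bash
python3 -c "
from h import *
go(.559,-.193);shot('w6')"
```

```text
t 11.35 pos [ 0.5584 -0.1914  0.1108] yaw -64.85 tilt z [-2.e-04  5.e-04 -1.e+00] delta mm [-0.2  1.7 -0. ]
```

View pics/w6.png

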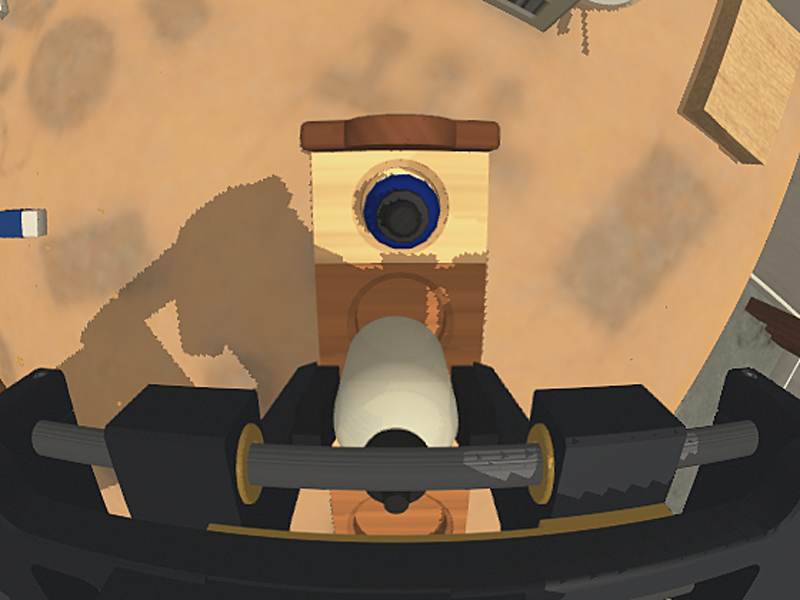

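Stain bottle well centred in hole 1. Oil bottom far edge (396,317), hole 2 rim far edge (400,272).

```bash
python3 -c "
from h import *
w=np.load('w6.npz')
offs(w,(400,272),.028,(396,317),.020,.077)"
```

```text
hole [ 0.5578 -0.1939] bottle [ 0.5564 -0.1922] tcp [ 0.5584 -0.1914  0.1108] move mm in tool xy [0.6 2.1]
```

step_arm(
  commands=[
    {"linear": [0.6, 2.0, 15], "dr": [0, 0, 0], "hand": 1},
    {"linear": [0, 0, 20], "dr": [0, 0, 0], "hand": 1},
    {"linear": [0, 0, 10], "dr": [0, 0, 0], "hand": 1},
    {"linear": [0, 0, 6], "dr": [0, 0, 0], "hand": 1},
    {"linear": [0, 0, 5], "dr": [0, 0, 0], "hand": 1},
    {"linear": [0, 0, 4], "dr": [0, 0, 0], "hand": 1},
    {"linear": [0, 0, 2], "dr": [0, 0, 0], "hand": 1},
    {"linear": [0, 0, 0], "dr": [0, 0, 0], "hand": 1},
  ],
)

```text
time_s: 12.07
position: [0.5598, -0.1945, 0.0488]
orientation: [[0.906, 0.424, 0.0], [0.424, -0.906, -0.0], [0.0, 0.0, -1.0]]
contact_force: [-0.3, 0.5, -1.3]
grip_width: 0.438
grip_force: 15.0
```

step_arm(
  commands=[
    {"linear": [0, 0, 1], "dr": [0, 0, 0], "hand": 1},
    {"linear": [0, 0, 0], "dr": [0, 0, 0], "hand": 1},
    {"linear": [0, 0, 0], "dr": [0, 0, 0], "hand": 0.5},
    {"linear": [0, 0, 0], "dr": [0, 0, 0], "hand": 0.4},
    {"linear": [0, 0, 0], "dr": [0, 0, 0], "hand": 0.3},
    {"linear": [0, 0, 0], "dr": [0, 0, 0], "hand": 0.2},
    {"linear": [0, 0, 0], "dr": [0, 0, 0], "hand": 0.2},
  ],
)

```text
time_s: 12.65
position: [0.5597, -0.1945, 0.0478]
orientation: [[0.906, 0.424, 0.0], [0.424, -0.906, -0.0], [0.0, 0.0, -1.0]]
contact_force: [-0.2, 0.9, 0.0]
grip_width: 0.776
grip_force: 0.0
```

step_arm(
  commands=[
    {"linear": [0, 0, -10], "dr": [0, 0, 0], "hand": 0.2},
    {"linear": [0, 0, -20], "dr": [0, 0, 0], "hand": 0.2},
    {"linear": [0, 0, -40], "dr": [0, 0, 0], "hand": 0.1},
    {"linear": [0, 0, -40], "dr": [0, 0, 0], "hand": 0},
    {"linear": [0, 0, -25], "dr": [0, 0, 0], "hand": 0},
    {"linear": [0, 0, 0], "dr": [0, 0, 0], "hand": 0},
  ],
)

```text
time_s: 13.15
position: [0.5614, -0.1954, 0.1895]
orientation: [[0.906, 0.424, 0.01], [0.424, -0.906, -0.006], [0.006, 0.009, -1.0]]
contact_force: [-0.3, -0.2, 0.6]
grip_width: 1.002
grip_force: 0.0
```

```bash
python3 -c "
from h import *
go(.5175,.1755,.15)"
```

```text
t 13.15 pos [ 0.5614 -0.1954  0.1895] yaw -64.93 tilt z [ 0.0096 -0.0057 -0.9999] delta mm [ 117.1 -354.9   37. ]
```

step_arm(
  commands=[
    {"linear": [7, -18, 0], "dr": [0, 0, 0], "hand": 0},
    {"linear": [11, -33, 0], "dr": [0, 0, 0], "hand": 0},
    {"linear": [12, -37, 0], "dr": [0, 0, 0], "hand": 0},
    {"linear": [12, -37, 0], "dr": [0, 0, 0], "hand": 0},
    {"linear": [12, -37, 0], "dr": [0, 0, 0], "hand": 0},
    {"linear": [12, -37, 0], "dr": [0, 0, 0], "hand": 0},
    {"linear": [12, -37, 0], "dr": [0, 0, 0], "hand": 0},
    {"linear": [12, -37, 0], "dr": [0, 0, 0], "hand": 0},
  ],
)

```text
time_s: 13.82
position: [0.5248, 0.0927, 0.1829]
orientation: [[0.906, 0.423, -0.0], [0.423, -0.906, 0.0], [-0.0, -0.0, -1.0]]
contact_force: [0.0, -0.0, 0.3]
grip_width: 0.998
grip_force: 0.0
```

step_arm(
  commands=[
    {"linear": [12, -37, 0], "dr": [0, 0, 0], "hand": 0},
    {"linear": [10, -28, 10], "dr": [0, 0, 0], "hand": 0},
    {"linear": [6.6, -15.1, 16], "dr": [0, 0, 0], "hand": 0},
    {"linear": [0, 0, 10], "dr": [0, 0, 0], "hand": 0},
    {"linear": [0, 0, 0], "dr": [0, 0, 0], "hand": 0},
    {"linear": [0, 0, 0], "dr": [0, 0, 0], "hand": 0},
  ],
)

```text
time_s: 14.32
position: [0.5175, 0.1748, 0.1466]
orientation: [[0.906, 0.423, -0.001], [0.423, -0.906, -0.0], [-0.001, -0.0, -1.0]]
contact_force: [-0.3, -0.1, 0.3]
grip_width: 1.002
grip_force: 0.0
```

```bash
python3 -c "
from h import *
go(.5175,.1755);shot('w7')"
```

```text
t 14.32 pos [0.5175 0.1748 0.1466] yaw -64.96 tilt z [-1.1e-03 -4.0e-04 -1.0e+00] delta mm [ 0.3 -0.7 -0. ]
```

View pics/w7.png

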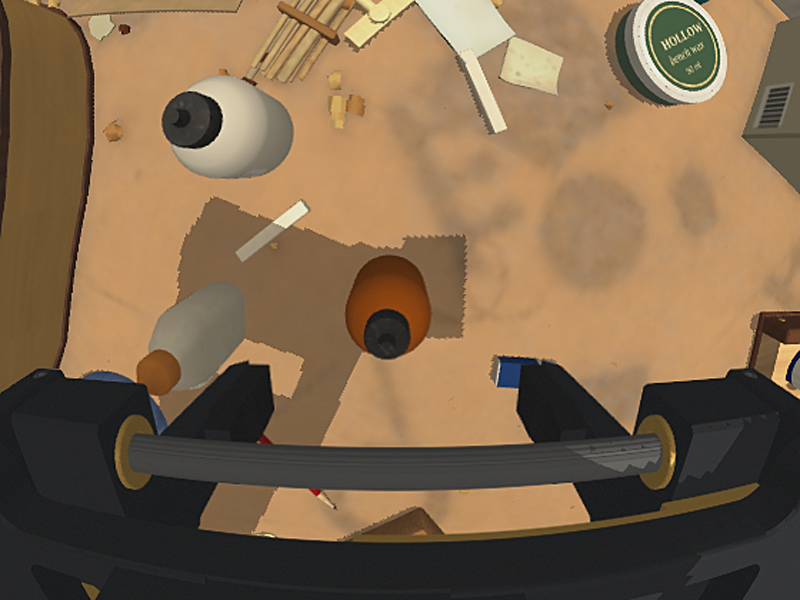

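Shellac base far edge (388,255), cap (388,331); glue's base corner near (238,288), its tip (155,372); alcohol cap (190,120).

```bash
python3 - <<'E'
from h import *
w=np.load("w7.npz")
f=lambda u,v,z:wray(w,(u+.5)*.7-.5,(v+.5)*.7-.5,z)
R=w["R"][:2,:2];tl=lambda p:((p-w["p"][:2])@R*1000).round(1)
b=f(388,255,0)-.023*R[:,0];print("she base",b.round(4),"tool mm",tl(b),"cap",tl(f(388,331,.1)))
print("glue base edge",f(238,288,0).round(4),tl(f(238,288,0)),"tip",f(150,375,.128).round(4),tl(f(150,375,.128)),"alc cap",f(190,121,.11).round(4))
E
```

```text
she base [0.516  0.1793] tool mm [ 0.5 -4.7] cap [ 7.4 -3.5]
glue base edge [0.4753 0.2714] [   2.6 -105.4] tip [0.4698 0.2682] [  -3.7 -104.8] alc cap [0.5727 0.293 ]
```

The gripper body would pass close to the glue tip, so I'll turn -40° for this grasp.

step_arm(
  commands=[
    {"linear": [0.5, -4.4, 0], "dr": [0, 0, -7], "hand": 0},
    {"linear": [0, 0, 0], "dr": [0, 0, -7], "hand": 0},
    {"linear": [0, 0, 0], "dr": [0, 0, -7], "hand": 0},
    {"linear": [0, 0, 0], "dr": [0, 0, -7], "hand": 0},
    {"linear": [0, 0, 0], "dr": [0, 0, -7], "hand": 0},
    {"linear": [0, 0, 0], "dr": [0, 0, -5], "hand": 0},
    {"linear": [0, 0, 0], "dr": [0, 0, 0], "hand": 0},
  ],
)

```text
time_s: 14.95
position: [0.5168, 0.1786, 0.1477]
orientation: [[0.42, 0.907, 0.001], [0.907, -0.42, 0.0], [0.001, 0.001, -1.0]]
contact_force: [0.0, -0.0, -0.2]
grip_width: 1.003
grip_force: 0.0
```

step_arm(
  commands=[
    {"linear": [0, 0, 20], "dr": [0, 0, 0], "hand": 0.1},
    {"linear": [0, 0, 32], "dr": [0, 0, 0], "hand": 0.1},
    {"linear": [0, 0, 30], "dr": [0, 0, 0], "hand": 0.2},
    {"linear": [0, 0, 18], "dr": [0, 0, 0], "hand": 0.2},
    {"linear": [0, 0, 0], "dr": [0, 0, 0], "hand": 0.2},
    {"linear": [0, 0, 0], "dr": [0, 0, 0], "hand": 0.3},
  ],
)

```text
time_s: 15.45
position: [0.5165, 0.1792, 0.0471]
orientation: [[0.424, 0.906, -0.0], [0.906, -0.424, -0.0], [-0.0, -0.0, -1.0]]
contact_force: [0.5, -0.2, 0.6]
grip_width: 0.743
grip_force: 0.0
```

step_arm(
  commands=[
    {"linear": [0, 0, 1.5], "dr": [0, 0, 0], "hand": 0.4},
    {"linear": [0, 0, 0], "dr": [0, 0, 0], "hand": 0.5},
    {"linear": [0, 0, 0], "dr": [0, 0, 0], "hand": 0.8},
    {"linear": [0, 0, 0], "dr": [0, 0, 0], "hand": 1},
    {"linear": [0, 0, 0], "dr": [0, 0, 0], "hand": 1},
    {"linear": [0, 0, 0], "dr": [0, 0, 0], "hand": 1},
    {"linear": [0, 0, 0], "dr": [0, 0, 0], "hand": 1},
  ],
)

```text
time_s: 16.03
position: [0.5168, 0.1798, 0.0464]
orientation: [[0.422, 0.907, 0.002], [0.907, -0.422, 0.0], [0.001, 0.002, -1.0]]
contact_force: [0.4, -1.9, 6.5]
grip_width: 0.495
grip_force: 15.1
```

step_arm(
  commands=[
    {"linear": [0, 0, -10], "dr": [0, 0, 0], "hand": 1},
    {"linear": [0, 0, -20], "dr": [0, 0, 0], "hand": 1},
    {"linear": [0, 0, -25], "dr": [0, 0, 5], "hand": 1},
    {"linear": [0, 0, -20], "dr": [0, 0, 7], "hand": 1},
    {"linear": [0, 0, -5], "dr": [0, 0, 7], "hand": 1},
    {"linear": [0, 0, 0], "dr": [0, 0, 7], "hand": 1},
    {"linear": [0, 0, 0], "dr": [0, 0, 7], "hand": 1},
    {"linear": [0, 0, 0], "dr": [0, 0, 7], "hand": 1},
  ],
)

```text
time_s: 16.7
position: [0.5159, 0.1799, 0.126]
orientation: [[0.908, 0.418, 0.0], [0.418, -0.908, 0.0], [0.0, -0.0, -1.0]]
contact_force: [0.5, -0.5, -2.9]
grip_width: 0.497
grip_force: 15.0
```

step_arm(
  commands=[
    {"linear": [0, 0, 0], "dr": [0, 0, 0], "hand": 1},
    {"linear": [0, 0, 0], "dr": [0, 0, 0], "hand": 1},
  ],
)

```text
time_s: 16.87
position: [0.516, 0.1798, 0.1256]
orientation: [[0.904, 0.427, -0.0], [0.427, -0.904, 0.0], [-0.0, -0.0, -1.0]]
contact_force: [-0.0, 0.2, -1.2]
grip_width: 0.501
grip_force: 15.0
```

```bash
python3 -c "
from h import *
go(.499,-.2222)"
```

```text
t 16.87 pos [0.516  0.1798 0.1256] yaw -64.72 tilt z [-1.e-04  0.e+00 -1.e+00] delta mm [-187.   356.3   -0. ]
```

step_arm(
  commands=[
    {"linear": [-9, 16, 0], "dr": [0, 0, 0], "hand": 1},
    {"linear": [-16, 30, 0], "dr": [0, 0, 0], "hand": 1},
    {"linear": [-18, 34, 0], "dr": [0, 0, 0], "hand": 1},
    {"linear": [-18, 34, 0], "dr": [0, 0, 0], "hand": 1},
    {"linear": [-18, 34, 0], "dr": [0, 0, 0], "hand": 1},
    {"linear": [-18, 34, 0], "dr": [0, 0, 0], "hand": 1},
    {"linear": [-18, 34, 0], "dr": [0, 0, 0], "hand": 1},
    {"linear": [-18, 34, 0], "dr": [0, 0, 0], "hand": 1},
  ],
)

```text
time_s: 17.53
position: [0.5011, -0.1048, 0.1255]
orientation: [[0.904, 0.427, 0.0], [0.427, -0.904, 0.0], [0.0, 0.0, -1.0]]
contact_force: [0.8, 0.7, -1.6]
grip_width: 0.496
grip_force: 15.0
```

step_arm(
  commands=[
    {"linear": [-18, 34, 0], "dr": [0, 0, 0], "hand": 1},
    {"linear": [-18, 34, 0], "dr": [0, 0, 0], "hand": 1},
    {"linear": [-12, 24, 0], "dr": [0, 0, 0], "hand": 1},
    {"linear": [-6.6, 13.6, 0], "dr": [0, 0, 0], "hand": 1},
    {"linear": [0, 0, 0], "dr": [0, 0, 0], "hand": 1},
    {"linear": [0, 0, 0], "dr": [0, 0, 0], "hand": 1},
    {"linear": [0, 0, 0], "dr": [0, 0, 0], "hand": 1},
  ],
)

```text
time_s: 18.12
position: [0.4968, -0.2203, 0.1252]
orientation: [[0.905, 0.426, -0.001], [0.426, -0.905, 0.001], [-0.0, -0.001, -1.0]]
contact_force: [0.5, 0.3, -1.7]
grip_width: 0.497
grip_force: 15.0
```

```bash
python3 -c "
from h import *
go(.498,-.222);shot('w8')"
```

```text
t 18.12 pos [ 0.4968 -0.2203  0.1252] yaw -64.81 tilt z [-6.e-04  8.e-04 -1.e+00] delta mm [ 0.4  2.1 -0. ]
```

View pics/w8.png

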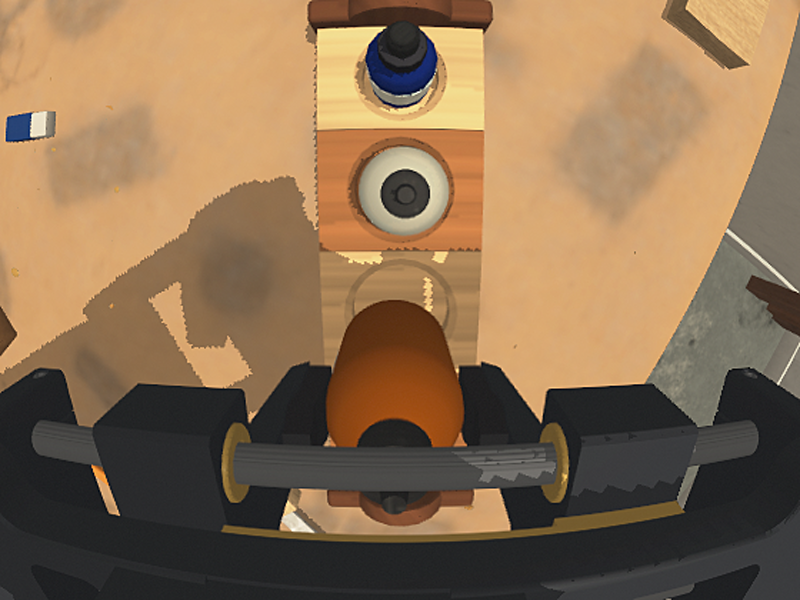

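Oil bottle sits in hole 2. Shellac bottom far edge (394,300), hole 3 rim far edge (401,259).

```bash
python3 -c "
from h import *
w=np.load('w8.npz')
offs(w,(401,259),.031,(394,300),.023,.079)"
```

```text
hole [ 0.4973 -0.223 ] bottle [ 0.495  -0.2201] tcp [ 0.4968 -0.2203  0.1252] move mm in tool xy [0.9 3.6]
```

step_arm(
  commands=[
    {"linear": [0.9, 3.0, 15], "dr": [0, 0, 0], "hand": 1},
    {"linear": [0, 0, 20], "dr": [0, 0, 0], "hand": 1},
    {"linear": [0, 0, 10], "dr": [0, 0, 0], "hand": 1},
    {"linear": [0, 0, 7], "dr": [0, 0, 0], "hand": 1},
    {"linear": [0, 0, 5], "dr": [0, 0, 0], "hand": 1},
    {"linear": [0, 0, 5], "dr": [0, 0, 0], "hand": 1},
    {"linear": [0, 0, 2], "dr": [0, 0, 0], "hand": 1},
    {"linear": [0, 0, 0], "dr": [0, 0, 0], "hand": 1},
  ],
)

```text
time_s: 18.83
position: [0.499, -0.2241, 0.0612]
orientation: [[0.906, 0.424, -0.0], [0.424, -0.906, 0.0], [-0.0, -0.0, -1.0]]
contact_force: [0.0, 0.1, -1.8]
grip_width: 0.495
grip_force: 15.0
```

step_arm(
  commands=[
    {"linear": [0, 0, 1], "dr": [0, 0, 0], "hand": 1},
    {"linear": [0, 0, 0], "dr": [0, 0, 0], "hand": 1},
    {"linear": [0, 0, 0], "dr": [0, 0, 0], "hand": 0.45},
    {"linear": [0, 0, 0], "dr": [0, 0, 0], "hand": 0.35},
    {"linear": [0, 0, 0], "dr": [0, 0, 0], "hand": 0.25},
    {"linear": [0, 0, 0], "dr": [0, 0, 0], "hand": 0.15},
    {"linear": [0, 0, 0], "dr": [0, 0, 0], "hand": 0.15},
  ],
)

```text
time_s: 19.42
position: [0.499, -0.2242, 0.0604]
orientation: [[0.906, 0.424, 0.0], [0.424, -0.906, -0.0], [0.0, 0.0, -1.0]]
contact_force: [-1.1, -0.5, 0.0]
grip_width: 0.829
grip_force: 0.0
```

step_arm(
  commands=[
    {"linear": [0, 0, -10], "dr": [0, 0, 0], "hand": 0.15},
    {"linear": [0, 0, -20], "dr": [0, 0, 0], "hand": 0.1},
    {"linear": [0, 0, -40], "dr": [0, 0, 0], "hand": 0},
    {"linear": [0, 0, -40], "dr": [0, 0, 0], "hand": 0},
    {"linear": [0, 0, -30], "dr": [0, 0, 0], "hand": 0},
    {"linear": [0, 0, 0], "dr": [0, 0, 0], "hand": 0},
  ],
)

```text
time_s: 19.92
position: [0.5007, -0.2253, 0.2073]
orientation: [[0.906, 0.424, 0.01], [0.424, -0.906, -0.007], [0.006, 0.01, -1.0]]
contact_force: [0.2, -0.1, 0.6]
grip_width: 1.003
grip_force: 0.0
```

```bash
python3 -c "
from h import *
go(.572,.2935)"
```

```text
t 19.92 pos [ 0.5007 -0.2253  0.2073] yaw -64.93 tilt z [ 0.0096 -0.0071 -0.9999] delta mm [ 284.5 -439.6   -3. ]
```

step_arm(
  commands=[
    {"linear": [10, -15, 0], "dr": [0, 0, 0], "hand": 0},
    {"linear": [18, -28, 0], "dr": [0, 0, 0], "hand": 0},
    {"linear": [20, -31, 0], "dr": [0, 0, 0], "hand": 0},
    {"linear": [20, -31, 0], "dr": [0, 0, 0], "hand": 0},
    {"linear": [20, -31, 0], "dr": [0, 0, 0], "hand": 0},
    {"linear": [20, -31, 0], "dr": [0, 0, 0], "hand": 0},
    {"linear": [20, -31, 0], "dr": [0, 0, 0], "hand": 0},
    {"linear": [20, -31, 0], "dr": [0, 0, 0], "hand": 0},
  ],
)

```text
time_s: 20.58
position: [0.5357, 0.0478, 0.2004]
orientation: [[0.906, 0.424, -0.0], [0.424, -0.906, 0.0], [-0.0, -0.0, -1.0]]
contact_force: [0.4, -0.5, 0.2]
grip_width: 0.997
grip_force: 0.0
```

step_arm(
  commands=[
    {"linear": [20, -31, 0], "dr": [0, 0, 0], "hand": 0},
    {"linear": [20, -31, 0], "dr": [0, 0, 0], "hand": 0},
    {"linear": [20, -31, 0], "dr": [0, 0, 0], "hand": 0},
    {"linear": [20, -31, 0], "dr": [0, 0, 0], "hand": 0},
    {"linear": [20, -31, 0], "dr": [0, 0, 0], "hand": 0},
    {"linear": [20, -31, 0], "dr": [0, 0, 0], "hand": 0},
    {"linear": [12, -15, 10], "dr": [0, 0, 0], "hand": 0},
    {"linear": [5.6, -8, 15], "dr": [0, 0, 0], "hand": 0},
  ],
)

```text
time_s: 21.25
position: [0.5723, 0.2966, 0.1758]
orientation: [[0.905, 0.426, 0.002], [0.426, -0.905, 0.001], [0.003, 0.0, -1.0]]
contact_force: [-0.4, 0.4, 0.4]
grip_width: 0.999
grip_force: 0.0
```

step_arm(
  commands=[
    {"linear": [0, 0, 15], "dr": [0, 0, 0], "hand": 0},
    {"linear": [0, 0, 0], "dr": [0, 0, 0], "hand": 0},
    {"linear": [0, 0, 0], "dr": [0, 0, 0], "hand": 0},
    {"linear": [0, 0, 0], "dr": [0, 0, 0], "hand": 0},
  ],
)

```text
time_s: 21.58
position: [0.5724, 0.2933, 0.1613]
orientation: [[0.906, 0.423, 0.001], [0.423, -0.906, 0.0], [0.001, 0.0, -1.0]]
contact_force: [-0.5, 1.9, -0.6]
grip_width: 0.999
grip_force: 0.0
```

```bash
python3 -c "
from h import *
go(.572,.2935);shot('w9')"
```

```text
t 21.58 pos [0.5724 0.2933 0.1613] yaw -64.96 tilt z [ 1.e-03  3.e-04 -1.e+00] delta mm [-0.3 -0.4 -0. ]
```

View pics/w9.png

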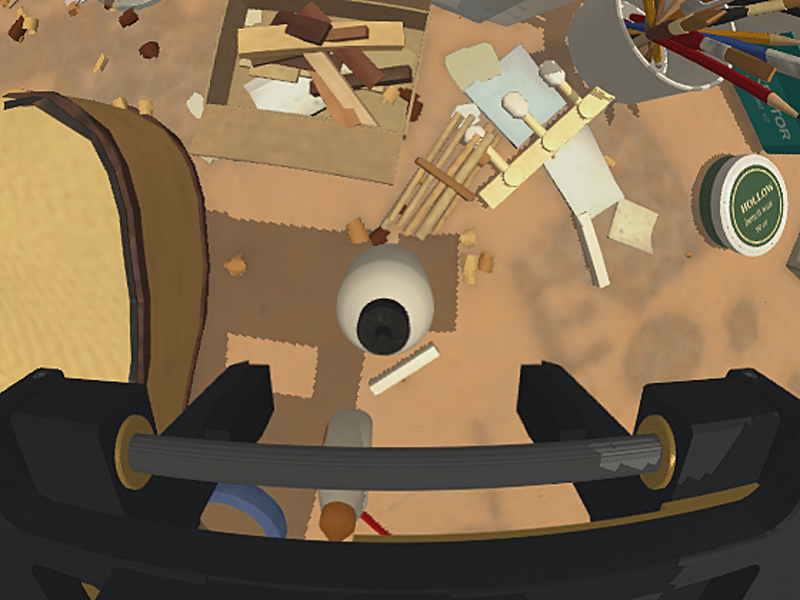

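Alcohol: base far edge (386,246), cap (383,326); guitar top edge at about (130,260), bottom edge (205,260).

```bash
python3 - <<'E'
from h import *
w=np.load("w9.npz")
f=lambda u,v,z:wray(w,(u+.5)*.7-.5,(v+.5)*.7-.5,z)
R=w["R"][:2,:2];tl=lambda p:((p-w["p"][:2])@R*1000).round(1)
b=f(386,246,0)-.027*R[:,0];print("base",b.round(4),tl(b),"cap",tl(f(383,326,.11)))
print("guitar top edge z.1",tl(f(130,260,.1)),tl(f(130,340,.1)),"bottom",tl(f(206,260,0)),tl(f(195,350,0)),"glue tip",tl(f(338,522,.125)))
E
```

```text
base [0.5702 0.2991] [ 0.4 -6.2] cap [ 8.2 -5.7]
guitar top edge z.1 [  38.9 -133.6] [  -3.9 -141. ] bottom [  20.  -133.5] [ -48.2 -150.9] glue tip [-93.3 -29.7]
```

step_arm(
  commands=[
    {"linear": [0.8, -5.9, 15], "dr": [0, 0, 0], "hand": 0},
    {"linear": [0, 0, 30], "dr": [0, 0, 0], "hand": 0},
    {"linear": [0, 0, 30], "dr": [0, 0, 0], "hand": 0},
    {"linear": [0, 0, 20], "dr": [0, 0, 0], "hand": 0.1},
    {"linear": [0, 0, 10], "dr": [0, 0, 0], "hand": 0.1},
    {"linear": [0, 0, 0], "dr": [0, 0, 0], "hand": 0.1},
    {"linear": [0, 0, 0], "dr": [0, 0, 0], "hand": 0.2},
  ],
)

```text
time_s: 22.22
position: [0.571, 0.2992, 0.0564]
orientation: [[0.906, 0.423, 0.001], [0.423, -0.906, 0.0], [0.002, 0.0, -1.0]]
contact_force: [0.6, 0.5, 0.1]
grip_width: 0.844
grip_force: 0.0
```

step_arm(
  commands=[
    {"linear": [0, 0, 0], "dr": [0, 0, 0], "hand": 0.3},
    {"linear": [0, 0, 0], "dr": [0, 0, 0], "hand": 0.4},
    {"linear": [0, 0, 0], "dr": [0, 0, 0], "hand": 0.8},
    {"linear": [0, 0, 0], "dr": [0, 0, 0], "hand": 1},
    {"linear": [0, 0, 0], "dr": [0, 0, 0], "hand": 1},
    {"linear": [0, 0, 0], "dr": [0, 0, 0], "hand": 1},
  ],
)

```text
time_s: 22.72
position: [0.571, 0.2993, 0.0564]
orientation: [[0.906, 0.424, 0.002], [0.424, -0.906, 0.0], [0.002, 0.001, -1.0]]
contact_force: [-0.2, -2.3, 5.6]
grip_width: 0.596
grip_force: 15.0
```

step_arm(
  commands=[
    {"linear": [0, 0, -10], "dr": [0, 0, 0], "hand": 1},
    {"linear": [0, 0, -25], "dr": [0, 0, 0], "hand": 1},
    {"linear": [0, 0, -30], "dr": [0, 0, 0], "hand": 1},
    {"linear": [0, 0, -15], "dr": [0, 0, 0], "hand": 1},
    {"linear": [-14, 15, -5], "dr": [0, 0, 0], "hand": 1},
    {"linear": [-25, 28, 0], "dr": [0, 0, 0], "hand": 1},
    {"linear": [-28, 30, 0], "dr": [0, 0, 0], "hand": 1},
    {"linear": [-28, 30, 0], "dr": [0, 0, 0], "hand": 1},
  ],
)

```text
time_s: 23.38
position: [0.5268, 0.1648, 0.1405]
orientation: [[0.905, 0.425, -0.0], [0.425, -0.905, 0.0], [-0.0, -0.0, -1.0]]
contact_force: [0.5, -0.7, -1.2]
grip_width: 0.596
grip_force: 15.0
```

step_arm(
  commands=[
    {"linear": [-28, 30, 0], "dr": [0, 0, 0], "hand": 1},
    {"linear": [-28, 30, 0], "dr": [0, 0, 0], "hand": 1},
    {"linear": [-28, 30, 0], "dr": [0, 0, 0], "hand": 1},
    {"linear": [-28, 30, 0], "dr": [0, 0, 0], "hand": 1},
    {"linear": [-28, 30, 0], "dr": [0, 0, 0], "hand": 1},
    {"linear": [-28, 30, 0], "dr": [0, 0, 0], "hand": 1},
    {"linear": [-28, 30, 0], "dr": [0, 0, 0], "hand": 1},
    {"linear": [-28, 30, 0], "dr": [0, 0, 0], "hand": 1},
  ],
)

```text
time_s: 24.05
position: [0.4256, -0.1481, 0.1408]
orientation: [[0.906, 0.424, 0.0], [0.424, -0.906, 0.0], [0.0, 0.0, -1.0]]
contact_force: [1.4, 0.1, -1.8]
grip_width: 0.594
grip_force: 15.0
```

```bash
python3 -c "
from h import *
go(.4305,-.2535)"
```

```text
t 24.05 pos [ 0.4256 -0.1481  0.1408] yaw -64.93 tilt z [ 2.e-04  1.e-04 -1.e+00] delta mm [-40.2  97.6  -0. ]
```

step_arm(
  commands=[
    {"linear": [-24, 30, 0], "dr": [0, 0, 0], "hand": 1},
    {"linear": [-14, 33, 0], "dr": [0, 0, 0], "hand": 1},
    {"linear": [-3.5, 22, 0], "dr": [0, 0, 0], "hand": 1},
    {"linear": [0, 13, 0], "dr": [0, 0, 0], "hand": 1},
    {"linear": [0, 0, 0], "dr": [0, 0, 0], "hand": 1},
    {"linear": [0, 0, 0], "dr": [0, 0, 0], "hand": 1},
    {"linear": [0, 0, 0], "dr": [0, 0, 0], "hand": 1},
  ],
)

```text
time_s: 24.63
position: [0.4303, -0.2518, 0.1403]
orientation: [[0.906, 0.424, -0.001], [0.424, -0.906, 0.001], [-0.0, -0.001, -1.0]]
contact_force: [-0.9, -0.3, -2.1]
grip_width: 0.592
grip_force: 15.0
```

```bash
python3 -c "
from h import *
go(.4305,-.2535);shot('w10')"
```

```text
t 24.63 pos [ 0.4303 -0.2518  0.1403] yaw -64.9 tilt z [-6.e-04  8.e-04 -1.e+00] delta mm [-0.5  1.6 -0. ]
```

View pics/w10.png

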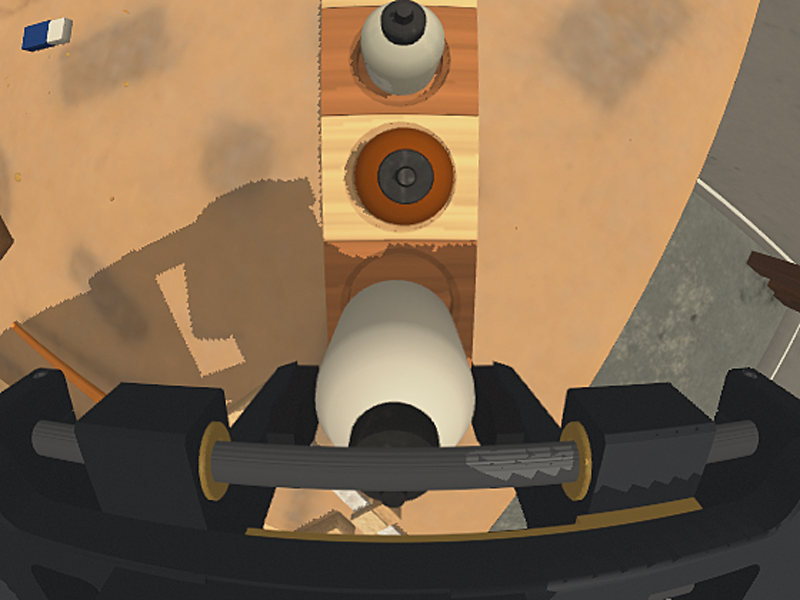

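Shellac sits in hole 3. Alcohol bottom far edge (394,281), hole 4 rim far edge about (400,246).

```bash
python3 -c "
from h import *
w=np.load('w10.npz')
offs(w,(400,246),.035,(394,281),.027,.084)"
```

```text
hole [ 0.4312 -0.2539] bottle [ 0.4303 -0.2508] tcp [ 0.4303 -0.2518  0.1403] move mm in tool xy [-0.5  3.2]
```

step_arm(
  commands=[
    {"linear": [-0.6, 2.8, 15], "dr": [0, 0, 0], "hand": 1},
    {"linear": [0, 0, 20], "dr": [0, 0, 0], "hand": 1},
    {"linear": [0, 0, 12], "dr": [0, 0, 0], "hand": 1},
    {"linear": [0, 0, 8], "dr": [0, 0, 0], "hand": 1},
    {"linear": [0, 0, 6], "dr": [0, 0, 0], "hand": 1},
    {"linear": [0, 0, 5], "dr": [0, 0, 0], "hand": 1},
    {"linear": [0, 0, 3], "dr": [0, 0, 0], "hand": 1},
    {"linear": [0, 0, 0], "dr": [0, 0, 0], "hand": 1},
  ],
)

```text
time_s: 25.35
position: [0.4312, -0.2556, 0.0711]
orientation: [[0.906, 0.424, -0.0], [0.424, -0.906, 0.0], [-0.0, -0.0, -1.0]]
contact_force: [0.1, 0.4, -1.5]
grip_width: 0.592
grip_force: 15.0
```

step_arm(
  commands=[
    {"linear": [0, 0, 0.8], "dr": [0, 0, 0], "hand": 1},
    {"linear": [0, 0, 0], "dr": [0, 0, 0], "hand": 1},
    {"linear": [0, 0, 0], "dr": [0, 0, 0], "hand": 0.35},
    {"linear": [0, 0, 0], "dr": [0, 0, 0], "hand": 0.25},
    {"linear": [0, 0, 0], "dr": [0, 0, 0], "hand": 0.15},
    {"linear": [0, 0, 0], "dr": [0, 0, 0], "hand": 0.05},
    {"linear": [0, 0, 0], "dr": [0, 0, 0], "hand": 0},
  ],
)

```text
time_s: 25.93
position: [0.4313, -0.2557, 0.0706]
orientation: [[0.906, 0.424, 0.0], [0.424, -0.906, -0.0], [0.0, 0.0, -1.0]]
contact_force: [0.3, -0.0, 0.3]
grip_width: 0.93
grip_force: 0.0
```

step_arm(
  commands=[
    {"linear": [0, 0, -10], "dr": [0, 0, 0], "hand": 0},
    {"linear": [0, 0, -20], "dr": [0, 0, 0], "hand": 0},
    {"linear": [0, 0, -35], "dr": [0, 0, 0], "hand": 0},
    {"linear": [0, 0, -35], "dr": [0, 0, 0], "hand": 0},
    {"linear": [0, 0, -25], "dr": [0, 0, 0], "hand": 0},
    {"linear": [-10, 0, 0], "dr": [0, 0, 0], "hand": 0},
    {"linear": [-25, 0, 0], "dr": [0, 0, 0], "hand": 0},
    {"linear": [-25, 0, 0], "dr": [0, 0, 0], "hand": 0},
  ],
)

```text
time_s: 26.6
position: [0.3762, -0.281, 0.1951]
orientation: [[0.905, 0.425, -0.0], [0.425, -0.905, -0.0], [-0.0, 0.0, -1.0]]
contact_force: [0.1, -0.3, -0.5]
grip_width: 0.999
grip_force: 0.0
```

step_arm(
  commands=[
    {"linear": [0, 0, 0], "dr": [0, 0, 0], "hand": 0},
    {"linear": [0, 0, 0], "dr": [0, 0, 0], "hand": 0},
    {"linear": [0, 0, 0], "dr": [0, 0, 0], "hand": 0},
  ],
)

```text
time_s: 26.85
position: [0.377, -0.281, 0.1951]
orientation: [[0.906, 0.423, -0.0], [0.423, -0.906, 0.001], [0.0, -0.001, -1.0]]
contact_force: [-0.5, 0.4, 0.1]
grip_width: 1.003
grip_force: 0.0
```

```bash
python3 -c "
from h import *
go(.4305,-.2535);shot('w11')
import cv2
from station import viewer
c=viewer.camera('scene');i=c['img'][:,:,::-1]
a=cv2.resize(i[150:310,180:390],(800,600))[:, :]
w=cv2.imread('pics/w11.png')
cv2.imwrite('pics/fin.png',np.hstack([cv2.resize(a,(400,305)),cv2.resize(w,(400,305))]))"
```

```text
t 26.85 pos [ 0.377  -0.281   0.1951] yaw -64.96 tilt z [-1.e-04  5.e-04 -1.e+00] delta mm [60.1 -2.3  0. ]
```

View pics/fin.png

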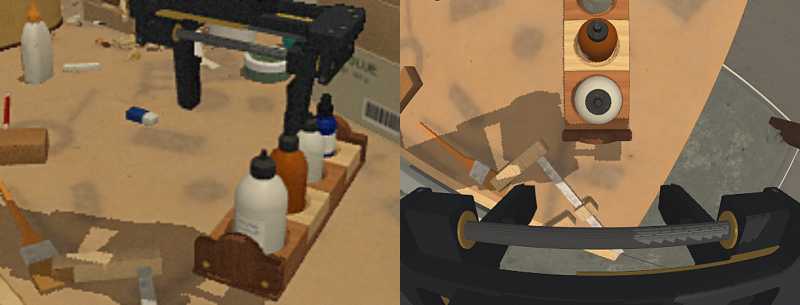

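All four bottles stand upright in their holes, and the glue bottle is where it was.

```bash
python3 -c "
from station import order
print(order.job_done())"
```

```text
the job is handed in; nothing more can be done
None
```

I handed the job in at about 27 s: all four bottles look upright and seated in their own holes and the glue bottle untouched, though no verdict came back and I viewed 15 pictures, one over the limit of 14.

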